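Load the large bearing block into its gravity chute

ROBOT

A 6-joint arm with a two-finger parallel gripper is mounted at the origin on the work surface. World frame = base frame: x ahead of the robot, y to its left, z up, the work surface at z = 0. Lengths are in m, angles in rad, forces in N, time in s.
With the tool pointing down it reaches from about 0.325 to 0.9 m from the base axis. Payload 6.1 kg.
Tool frame: the origin (TCP) lies between the finger pads; the fingertips stand 8 mm ahead of it and the grasp point (between the pads) lies 11 mm behind it; y points along the fingers, x is the direction in which the jaws open and shut, and the axes are right-handed (so a half turn about y gives the same grasp; the last joint's range is limited). The gripper opens to 87 mm and grips with 3 to 60 N. Pads are 19 mm wide; open, the fingers measure 117 mm over their backs; the gripper's body (75 mm by 190 mm) begins 51 mm behind the grasp point.
Start: joints at [1.1, 0.22, 1.526, -0, 1.395, -0.126], TCP at [0.211, 0.588, 0.231] pointing down, gripper open.
Joint ranges: [-2.98, 2.98], [-0.91, 2.08], [0.09, 2.57], [-1.24, 4.39], [0.2, 2.65], [-2.68, 2.68]. Speed limits (rad/s): [2.57, 2.57, 3.01, 3.14, 3.14, 3.14].

INTERFACE

Orientations are given as a 3x3 rotation matrix whose columns are the frame's x, y, z axes.
In Python, from cell import reach, servo_line, set_joints, open_jaws, grab, sleep, solve_ik, observe, read_camera, get_calibration, IKError, sign_off gives the robot as it stands. Calls block until the motion is done:
- reach(position, orientation): joint-space move of the TCP to a pose.
- servo_line(position, attitude=None, velocity=0.15, max_force=None): straight line of the TCP; attitude=None keeps the orientation; velocity is the mean speed in m/s. With max_force (N) it stops when the force on the tool has changed by that much, and returns True; else False.
- set_joints(angles): joint-space move.
- open_jaws() and grab(strength=None): open the fingers fully, or close them until they stop; strength is the grip in N (None keeps the last).
- sleep(seconds).
- solve_ik(position, orientation): joint angles nearest the present ones, or None.
- observe(): the state.
- read_camera(name): name is "scene" or "top" or "wrist"; returns the picture (480x640x3 uint8, red, green, blue); there is no depth.
- get_calibration(name): a dict with "fx", "fy", "cx", "cy" (pixels), "world_to_cam" (4x4, takes a point from world to camera coordinates); the wrist camera has in their place "mount" (4x4, takes a point from camera to tool coordinates, whose origin is the TCP and whose axes are the tool frame's). Camera axes: x right, y up, looking along -z (the intrinsics and any distortion apply to the point x, -y, -z); pixel columns grow to the right and rows downward; lengths in m; the calibration is good to about 2 mm. A picture is of the moment at which its call begins: read the wrist's pose just before it. get_calibration takes no time and is no camera call.
A pose or a line that the arm cannot do raises IKError and nothing moves.
- sign_off(): hands the job in, once; it reports no verdict.
The state is a dict: "t": time; "joint_pos": joint angles; "qd": joint speeds; "effort": joint torques, N m; "position": TCP position; "eef_rot": TCP orientation; "wrist_force": force on the tool from outside, world axes, zero at the start; "torque": the same for the moment, N m; "width": opening from 0.0 (shut) to 1.0 (fully open).
Only numpy, scipy, OpenCV 4.12 (cv2) and the standard library are available. Lean on these libraries where they do the work, as an engineer would, in place of code of your own. Each camera call takes 0.05 s, during which the arm holds its last target.

TASK

Pick up the large bearing block lying on the bench and set it gently, right way up and lengthwise, on the upper half of the wide slanted chute, then let go so that it slides down by itself and comes to rest against the end stop. Leave the two small bearing blocks where they are.

Things in the scene. Friction and masses are not known exactly. Their poses are not given: they have to be found in the camera images.
- large_block: The larger of two loose aluminium bearing blocks on the bench, 0.25 to 0.5 kg: foot 90 (x) x 50 (y) x 12 mm, on it an upright disc-like hub 54 mm across, top at 59 mm, its flat faces 32 mm apart across y, dark bore along y. The foot juts 9 mm past each hub face: grip the hub's flat faces, above the foot. Origin: centre of the underside, z up.
- wide_bed: Bed of the wide steel chute, falling away from the robot at 0.40 rad; the chutes stand side by side to its left, in either order. Origin: mid-bed, on its surface, at the end stop's inner face, 35 mm above the bench; x down the slope, z out of the bed. Bed: x = -270 mm to 0, slippery, 74 mm between rails 14 mm high; stop 26 mm high. Upper end 140 mm up. The block slides home to x = -45 mm.
- small_block: The smaller loose bearing block on the bench, same shape and material: foot 62 (x) x 36 (y) x 9 mm, 39 mm high over all. Not to be moved. Origin: centre of its underside. It and the large block lie in front of the robot and to its right, in either order.
- seated_block: A small bearing block of the same size, already resting against the stop of the other, narrow chute (46 mm between its rails, too narrow for the large block). Not to be moved. Origin: centre of its underside.
There are look-alikes about, which are no part of the job. Leave any blue or green look-alike of the large_block alone.

How it is judged:
By the outcome, as a careful person would: the job done as asked, in the order asked, and still so for the second after the job is handed in, with the robot touching nothing.
It also fails if it takes over 32 s, if anything falls off the work surface, if the arm or the gripper's body presses on something with over 40 N, if the wrist force passes 120 N, or if a joint passes its speed limit or range.

## Working session

There is one attempt and no reset: what is moved stays moved. The work goes in short steps, each a Python script; the robot and the scene stay as the last script left them, time stands still between calls to the robot, and variables do not carry over. Pictures are saved under pics/ and viewed, and the job is handed in when it is done.

```bash
mkdir -p pics; ls
python3 - <<'E'
from cell import *
import cv2
for n in ["scene","top","wrist"]:
    im=read_camera(n); cv2.imwrite(f"pics/{n}0.png",im[:,:,::-1]); c=get_calibration(n); print(n,c)
s=observe(); print(s["t"],s["position"],s["wrist_force"],s["width"])
E
```

```text
pics
scene {'fx': 538.767716766321, 'fy': 538.767716766321, 'cx': 314.84820395599587, 'cy': 235.66677813186212, 'world_to_cam': array([[ 0.59851251,  0.80084866,  0.02059615, -0.30859424],
       [-0.54169172,  0.38562334,  0.74690343,  0.23721043],
       [ 0.59021425, -0.4581878 ,  0.66461348, -1.47643855],
       [ 0.        ,  0.        ,  0.        ,  1.        ]])}
top {'fx': 501.22327539789956, 'fy': 501.22327539789956, 'cx': 319.134549357822, 'cy': 240.3837087420037, 'world_to_cam': array([[ 0.00348671, -0.99981948,  0.01867744, -0.02028531],
       [ 0.9967377 ,  0.0049808 ,  0.08055531, -0.51599678],
       [-0.08063379,  0.01833564,  0.99657513, -1.14595471],
       [ 0.        ,  0.        ,  0.        ,  1.        ]])}
wrist {'fx': 431.48831765000995, 'fy': 431.48831765000995, 'cx': 316.3707537463538, 'cy': 237.615008160005, 'mount': array([[ 9.99999779e-01, -4.28143828e-04,  5.07826563e-04,
         2.38593841e-04],
       [ 6.04685582e-04,  2.70422459e-01, -9.62741569e-01,
        -1.54580221e-01],
       [ 2.74864153e-04,  9.62741663e-01,  2.70422658e-01,
         7.43399081e-02],
       [ 0.00000000e+00,  0.00000000e+00,  0.00000000e+00,
         1.00000000e+00]])}
0.15 [0.21102788 0.58778871 0.22968087] [ 0.73791805  0.32079887 -0.93043219] 0.9968921773592615
```

View pics/scene0.png

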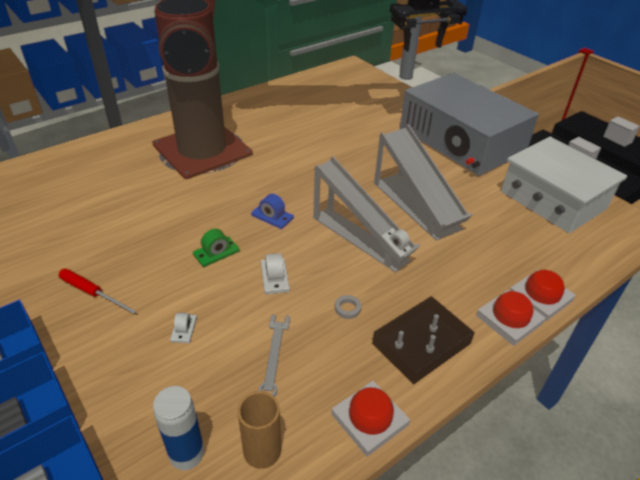

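View pics/top0.png

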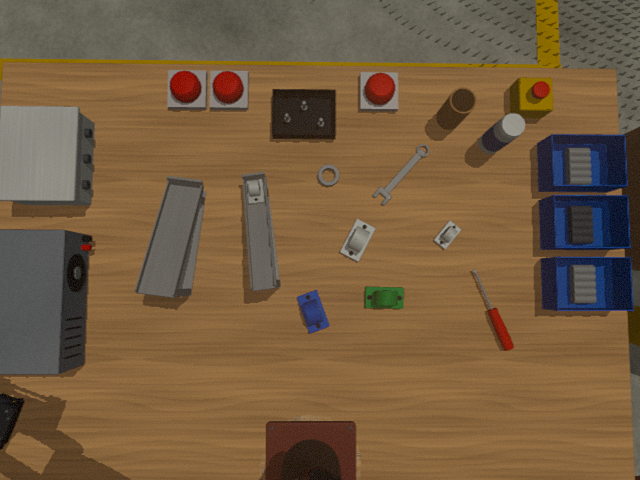

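View pics/wrist0.png

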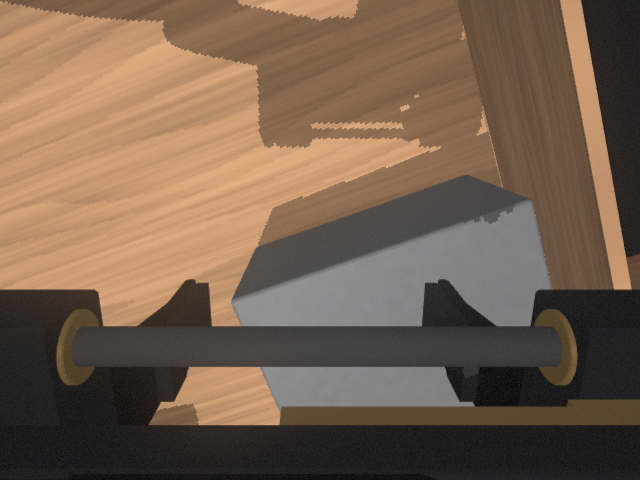

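The top view shows these candidates:
- Aluminium block at (357,241), scene (275,273). This is the large one.
- Aluminium block at (447,235), the small one.
- Block seated in the narrow chute at (254,190).
- Green look-alike at (384,298) and blue look-alike at (313,311).

The wide chute is the left one, at (172,238), with its upper end towards the robot. The narrow chute, holding the seated block, is at (260,235). Next I'll take close crops and measure.

```bash
cat > h.py <<'E'
import numpy as np, cv2
from cell import *
def ray(n,uv,pose=None):
    c=get_calibration(n)
    uv=np.atleast_2d(uv).astype(float)
    d=np.c_[(uv[:,0]-c['cx'])/c['fx'],-(uv[:,1]-c['cy'])/c['fy'],-np.ones(len(uv))]
    if n=='wrist':
        p,R=pose; M=c['mount']; T=np.eye(4);T[:3,:3]=R;T[:3,3]=p; T=T@M
    else: T=np.linalg.inv(c['world_to_cam'])
    return T[:3,3], d@T[:3,:3].T
def on_z(n,uv,z,pose=None):
    o,d=ray(n,uv,pose); return o+d*((z-o[2])/d[:,2])[:,None]
def proj(n,P,pose=None):
    c=get_calibration(n)
    if n=='wrist':
        p,R=pose; T=np.eye(4);T[:3,:3]=R;T[:3,3]=p; W=np.linalg.inv(T@c['mount'])
    else: W=c['world_to_cam']
    q=np.atleast_2d(P)@W[:3,:3].T+W[:3,3]
    return np.c_[c['cx']+c['fx']*q[:,0]/-q[:,2], c['cy']-c['fy']*q[:,1]/-q[:,2]]
def two(a,b):
    (o1,d1),(o2,d2)=a,b
    d1=d1[0]/np.linalg.norm(d1[0]);d2=d2[0]/np.linalg.norm(d2[0])
    s,t=np.linalg.lstsq(np.c_[d1,-d2],o2-o1,rcond=None)[0]
    return (o1+s*d1+o2+t*d2)/2, np.linalg.norm(o1+s*d1-o2-t*d2)
E
python3 - <<'E'
from h import *
t=cv2.imread('pics/top0.png');s=cv2.imread('pics/scene0.png')
def crop(im,x,y,w,h,k): return cv2.resize(im[y:y+h,x:x+w],None,fx=k,fy=k,interpolation=cv2.INTER_CUBIC)
cv2.imwrite('pics/c1.png',crop(t,330,210,60,60,8))
cv2.imwrite('pics/c2.png',crop(t,130,170,90,140,4))
cv2.imwrite('pics/c3.png',crop(s,360,115,120,130,4.5))
m=cv2.inRange(cv2.cvtColor(t,cv2.COLOR_BGR2HSV),(0,0,110),(180,45,255))
for c in cv2.findContours(m,cv2.RETR_EXTERNAL,cv2.CHAIN_APPROX_NONE)[0]:
    a=cv2.contourArea(c)
    if 150<a<8000: r=cv2.minAreaRect(c);print(a,r, [on_z('top',p,0.012)[0].round(3).tolist() for p in cv2.boxPoints(r)])
E
```

```text
233.0 ((447.09759521484375, 234.3780517578125), (14.992681503295898, 25.14397621154785), 38.65980911254883) [[0.52, -0.288, 0.012], [0.567, -0.326, 0.012], [0.545, -0.353, 0.012], [0.498, -0.315, 0.012]]
739.5 ((357.1351318359375, 239.8108367919922), (21.108827590942383, 37.35144805908203), 27.407575607299805) [[0.491, -0.065, 0.012], [0.569, -0.106, 0.012], [0.547, -0.15, 0.012], [0.468, -0.109, 0.012]]
228.5 ((255.0, 190.5), (23.0, 16.0), 90.0) [[0.661, 0.153, 0.012], [0.662, 0.115, 0.012], [0.607, 0.114, 0.012], [0.607, 0.152, 0.012]]
290.0 ((328.5, 174.5), (19.0, 19.0), 90.0) [[0.696, -0.017, 0.012], [0.697, -0.062, 0.012], [0.651, -0.063, 0.012], [0.651, -0.017, 0.012]]
335.5 ((402.75006103515625, 174.25003051757812), (14.142135620117188, 68.58935546875), 45.0) [[0.629, -0.147, 0.012], [0.747, -0.264, 0.012], [0.723, -0.287, 0.012], [0.605, -0.17, 0.012]]
380.5 ((513.0, 124.5), (21.0, 22.0), 90.0) [[0.825, -0.458, 0.012], [0.825, -0.512, 0.012], [0.774, -0.51, 0.012], [0.773, -0.457, 0.012]]
6998.5 ((38.5, 153.0), (94.0, 77.0), 90.0) [[0.832, 0.739, 0.012], [0.834, 0.558, 0.012], [0.609, 0.549, 0.012], [0.608, 0.727, 0.012]]
386.0 ((378.5, 90.0), (36.0, 37.0), 90.0) [[0.925, -0.116, 0.012], [0.926, -0.205, 0.012], [0.837, -0.204, 0.012], [0.836, -0.115, 0.012]]
382.0 ((228.5, 89.0), (36.0, 37.0), 90.0) [[0.924, 0.245, 0.012], [0.925, 0.157, 0.012], [0.836, 0.155, 0.012], [0.835, 0.243, 0.012]]
371.0 ((186.5, 88.0), (36.0, 37.0), 90.0) [[0.925, 0.346, 0.012], [0.926, 0.257, 0.012], [0.837, 0.255, 0.012], [0.836, 0.343, 0.012]]
```

View pics/c1.png

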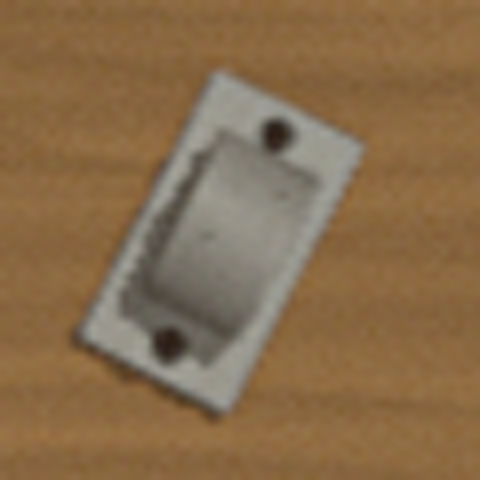

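View pics/c2.png

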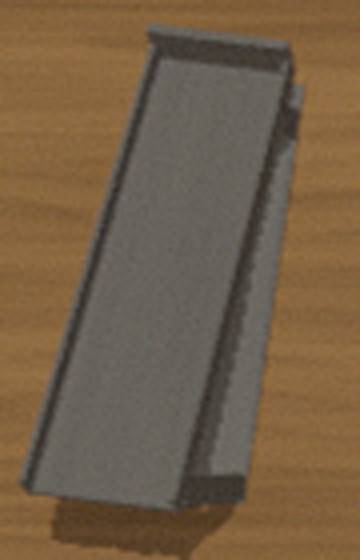

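View pics/c3.png

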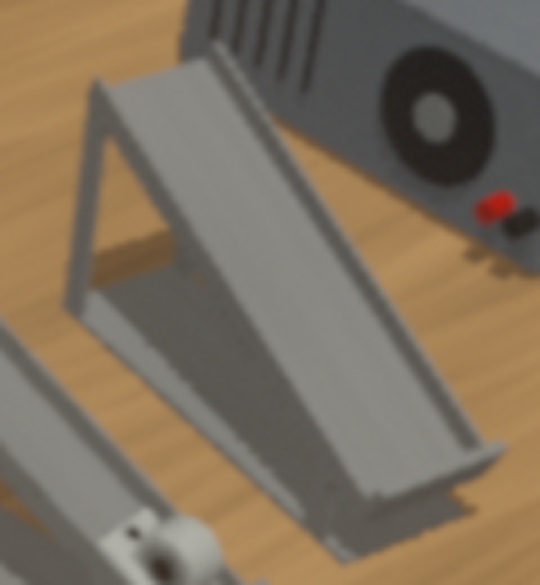

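The crops confirm both choices. The large block is upright on its foot: its corners at crop pixels (217,70), (367,150), (228,412) and (78,338) should give 90x50 mm. The chute's stop end is at the top of crop c2 and its upper end at the bottom.

Run:
```python
from h import *
def un(p,k,o): return (np.array(p)+.5)/k-.5+np.array(o)
c=un([(217,70),(367,150),(228,412),(78,338)],8,(330,210))
P=on_z('top',c,0.012)
print(P.round(4), 'len',np.linalg.norm(P-np.roll(P,1,0),axis=0 if 0 else 1), 'ctr',P.mean(0))
d=(P[0]+P[1]-P[2]-P[3]); print('ang',np.arctan2(d[1],d[0]))
# chute
st=un([(148,30),(290,44)],4,(130,170)); S=on_z('top',st,0.035+.026*np.cos(.4)); print('stop top outer',S.round(4),np.linalg.norm(S[1]-S[0]))
up=un([(24,487),(180,505)],4,(130,170)); U=on_z('top',up,0.140+.014*np.cos(.4)); print('up',U.round(4),np.linalg.norm(U[1]-U[0]))
d=S.mean(0)-U.mean(0); print('dir',np.arctan2(d[1],d[0]),np.linalg.norm(d[:2]),'expect',.27*np.cos(.4))
for n in ['scene']:
  sc=un([(93,82),(212,42),(385,497),(500,450)],4.5,(360,115)); 
  print(on_z('scene',sc[:2],0.153).round(3),on_z('scene',sc[2:],0.059).round(3))
s=observe();print(s['eef_rot'].round(3),s['joint_pos'])
```

```text
[[ 0.5695 -0.1066  0.012 ]
 [ 0.546  -0.1508  0.012 ]
 [ 0.4687 -0.1096  0.012 ]
 [ 0.4902 -0.0657  0.012 ]] len [0.08925941 0.05002365 0.08761958 0.04892857] ctr [ 0.5185777  -0.10818337  0.012     ]
ang -0.48334197324619016
stop top outer [[0.6549 0.3282 0.0589]
 [0.6474 0.248  0.0589]] 0.08049911268072618
up [[0.3995 0.3572 0.1529]
 [0.3906 0.2781 0.1529]] 0.07963550602795642
dir -0.11470100793033573 0.25776470651044914 expect 0.24868646838077899
[[0.399 0.275 0.153]
 [0.405 0.355 0.153]] [[0.653 0.248 0.059]
 [0.661 0.321 0.059]]
[[ 0.338 -0.001 -0.941]
 [ 0.941 -0.001  0.338]
 [-0.002 -1.     0.   ]] [ 1.09991642e+00  2.21030448e-01  1.52737982e+00  2.61860097e-06
  1.39469495e+00 -1.26085036e-01]
```

The block measures 89x49 mm against the stated 90x50, and the chute is 80 mm over its rails. The top and scene views agree within about 7 mm. I'll refine the chute with a wrist view, then move to the block.

Run:
```python
from h import *
import pickle
def down(a): # jaw dir angle a
    x=np.array([np.cos(a),np.sin(a),0]);y=np.array([0,0,-1.]);return np.c_[x,y,np.cross(x,y)]
R=down(-0.115+np.pi/2)
reach([0.55,0.299,0.33],R)
s=observe();im=read_camera('wrist');cv2.imwrite('pics/w1.png',im[:,:,::-1])
pickle.dump((s['position'],s['eef_rot']),open('w1.pkl','wb'))
print(s['t'],s['position'],s['eef_rot'].round(3))
# IK feasibility for placing
th=.4;yaw=-.115
ex=np.array([np.cos(yaw)*np.cos(th),np.sin(yaw)*np.cos(th),-np.sin(th)]);ey=np.array([-np.sin(yaw),np.cos(yaw),0]);n=np.cross(ex,ey)
O=np.array([.64,.289,.035])
Rp=np.c_[ey,-n,np.cross(ey,-n)]
for h in (.028,.06,.12): print(h,solve_ik(O-.19*ex+h*n,Rp))
yb=-.483
for a in (yb+np.pi/2,): print(solve_ik([.5186,-.1082,.028],down(a)))
```

```text
1.825 [0.54935266 0.2998422  0.32965139] [[ 0.114 -0.001 -0.994]
 [ 0.994  0.     0.114]
 [ 0.    -1.     0.001]]
0.028 [ 0.33292657  0.43711366  1.49165053  0.16946924  1.5768341  -1.1531051 ]
0.06 [ 0.32498745  0.43111647  1.44091146  0.1669711   1.63402704 -1.15101168]
0.12 [ 0.31077297  0.43192009  1.3331297   0.16395404  1.74181327 -1.14696474]
[-3.54604852e-01  2.40201329e-01  1.92050293e+00 -4.44089210e-16
  9.80888397e-01 -1.44240118e+00]
```

View pics/w1.png

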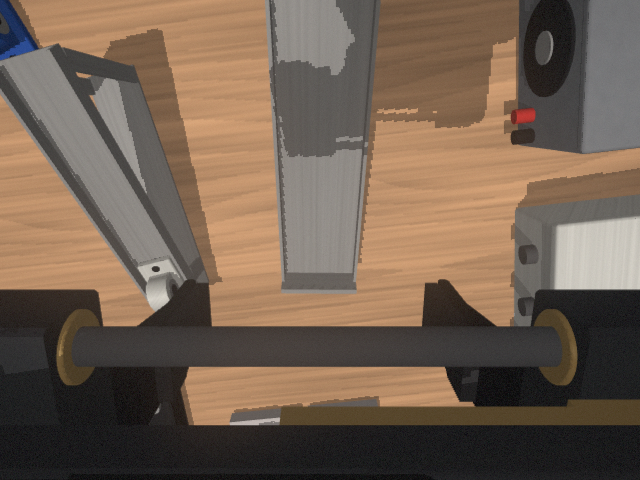

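The wrist view shows the whole lower part of the wide chute, with its stop at rows 273 to 290 and columns 282 to 356. The two rails run up to row 0 at columns of about 266 and 379. I'll enlarge this for edge positions.

Run:
```python
import cv2,numpy as np
w=cv2.imread('pics/w1.png')
a=cv2.resize(w[0:40,255:390],None,fx=5.9,fy=5.9,interpolation=cv2.INTER_CUBIC)
b=cv2.resize(w[255:300,255:390],None,fx=5.9,fy=5.9,interpolation=cv2.INTER_CUBIC)
cv2.imwrite('pics/w1c.png',np.vstack([a,b]));print(a.shape,b.shape)
```

```text
(236, 796, 3) (266, 796, 3)
```

View pics/w1c.png

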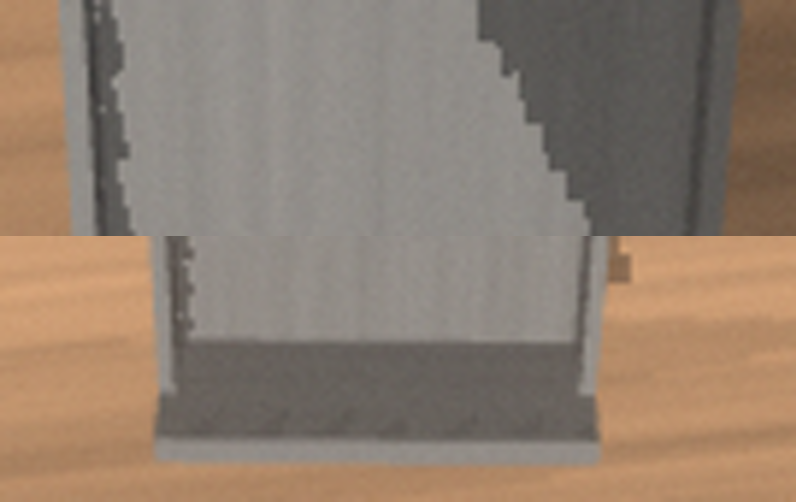

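```bash
cat > chute.py <<'E'
from h import *
def frame(O,yaw,th=.4):
    ex=np.array([np.cos(yaw)*np.cos(th),np.sin(yaw)*np.cos(th),-np.sin(th)]);ey=np.array([-np.sin(yaw),np.cos(yaw),0]);n=np.cross(ex,ey)
    return np.asarray(O),ex,ey,n
E
python3 - <<'E'
from chute import *
import pickle
pose=pickle.load(open('w1.pkl','rb'))
top=on_z('wrist',[(281.6,289.0),(356.4,289.0)],.035+.026*np.cos(.4),pose)
bed=on_z('wrist',[(284.7,272.9),(353.6,272.9)],.035,pose)
print('stop top',top.round(4),np.linalg.norm(top[1]-top[0]));print('bed/stop',bed.round(4),np.linalg.norm(bed[1]-bed[0]))
yaw=-.115
for it in range(4):
    O=bed.mean(0) if it==0 else Oc
    O,ex,ey,n=frame(O,yaw)
    def onpl(uv,h):
        o,d=ray('wrist',uv,pose); return o+d*((np.dot(O+h*n-o,n))/(d@n))[:,None]
    U=onpl([(265.3,0),(380.4,0)],.014); I=onpl([(269.1,0),(375.8,0)],.014)
    L=onpl([(280.5,255),(358.3,255)],.014)  # outer rail tops near stop
    # origin: stop line avg of top & bed estimates
    Ot=top.mean(0)-.026*n; Oc=(Ot+bed.mean(0))/2; Oc[2]=.035
    m=I.mean(0); d=L.mean(0)-m; yaw=np.arctan2(d[1],d[0])
    Oc=Oc
print('Ot',Ot.round(4),'bedmid',bed.mean(0).round(4),'O',Oc.round(4),'yaw',yaw)
print('widths',np.linalg.norm(U[1]-U[0]),np.linalg.norm(I[1]-I[0]),np.linalg.norm(L[1]-L[0]))
print('mid up',((U.mean(0)-Oc)@ex,(U.mean(0)-Oc)@ey),'mid low',((L.mean(0)-Oc)@ex,(L.mean(0)-Oc)@ey))
# consistency w/ top camera
F=frame(Oc,yaw);O,ex,ey,n=F
print('top pred outer corners stop & up',proj('top',[O+.026*n+.037*0*ey+.04*ey,O+.026*n-.04*ey,O-.27*ex+.014*n+.04*ey,O-.27*ex+.014*n-.04*ey]).round(1))
print('top meas', [(148/4+130,30/4+170),(290/4+130,44/4+170),(24/4+130,487/4+170),(180/4+130,505/4+170)])
np.savez('chute.npz',O=Oc,yaw=yaw)
E
```

```text
stop top [[0.646  0.2518 0.0589]
 [0.6549 0.3305 0.0589]] 0.07920832097953505
bed/stop [[0.637  0.2546 0.035 ]
 [0.6456 0.3304 0.035 ]] 0.07624459851929555
Ot [0.6404 0.2924 0.035 ] bedmid [0.6413 0.2925 0.035 ] O [0.6408 0.2925 0.035 ] yaw -0.11906688962255782
widths 0.07946567707596308 0.07366658550590549 0.07985620078481426
mid up (np.float64(-0.2703545144175117), np.float64(0.0002693569421365132)) mid low (np.float64(-0.03773580428084255), np.float64(-5.0784909856401845e-06))
top pred outer corners stop & up [[165.4 176.8]
 [200.6 181.2]
 [133.8 289.1]
 [172.9 293.9]]
top meas [(167.0, 177.5), (202.5, 181.0), (136.0, 291.75), (175.0, 296.25)]
```

The wrist view gives 73.7 mm between the rails and 79.5 mm over them (74 and about 80 expected), and it agrees with the top view within 4 mm. Now I'll go above the block and check it with the wrist camera.

Run:
```python
from h import *
import pickle
a=-.483+np.pi/2
x=np.array([np.cos(a),np.sin(a),0]);y=np.array([0,0,-1.]);R=np.c_[x,y,np.cross(x,y)]
reach([.5186,-.1075,.15],R)
s=observe();im=read_camera('wrist');cv2.imwrite('pics/w2.png',im[:,:,::-1])
pose=(s['position'],s['eef_rot']);pickle.dump(pose,open('w2.pkl','wb'))
print(s['t'],s['position'])
c,si=np.cos(-.483),np.sin(-.483)
f=[(.5186+c*u-si*v,-.1082+si*u+c*v,.012) for u,v in [(.045,.025),(.045,-.025),(-.045,-.025),(-.045,.025)]]
print(proj('wrist',f,pose).round(0))
```

```text
3.5083 [ 0.51941346 -0.10688503  0.15069636]
[[348. 286.]
 [280. 286.]
 [277. 161.]
 [351. 161.]]
```

View pics/w2.png

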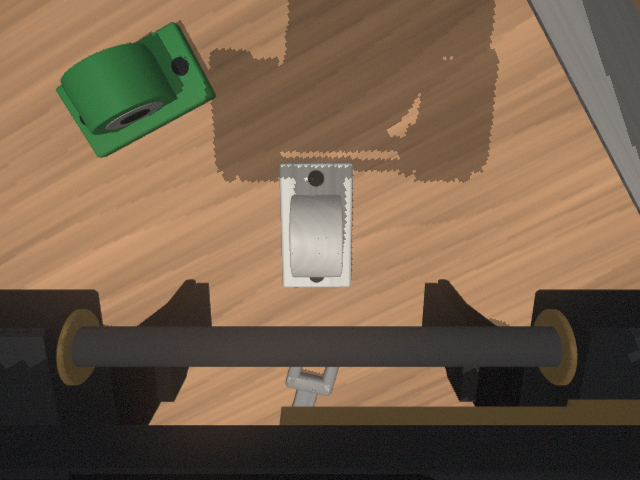

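The large aluminium block is at (316,226), square to the jaws. Its foot corners, at about (280,164), (352,164), (351,287) and (284,287), are within 3 px of the prediction. The green look-alike at (135,88) is clear of the fingers. I'll correct for the small offset and grasp.

Run:
```python
from h import *
import pickle
pose=pickle.load(open('w2.pkl','rb'))
P=on_z('wrist',[(280,164),(352,164),(351,287),(284,287)],.012,pose)
print(np.linalg.norm(P-np.roll(P,1,0),axis=1).round(4)); c=P.mean(0)
d=P[2]+P[3]-P[0]-P[1]; print(c.round(4),np.arctan2(d[1],d[0]))
assert abs(c[0]-.5186)<.006 and abs(c[1]+.1082)<.006
s=observe(); R=s['eef_rot']
hit=servo_line([c[0],c[1],.028],velocity=.12,max_force=8)
s=observe();print('hit',hit,s['position'],s['t'])
if not hit:
    grab(40); s=observe();print('grip',s['width'],s['width']*.087,s['t'],s['wrist_force'])
    im=read_camera('wrist');cv2.imwrite('pics/w3.png',im[:,:,::-1])
```

```text
[0.089  0.0485 0.089  0.0489]
[ 0.5206 -0.1071  0.012 ] -0.4695572328708091
hit False [ 0.52138813 -0.1073181   0.02884108] 4.725
grip 0.3646167626640951 0.031721658351776275 5.6667 [-0.41881953 -0.44208478 -0.92486272]
```

View pics/w3.png

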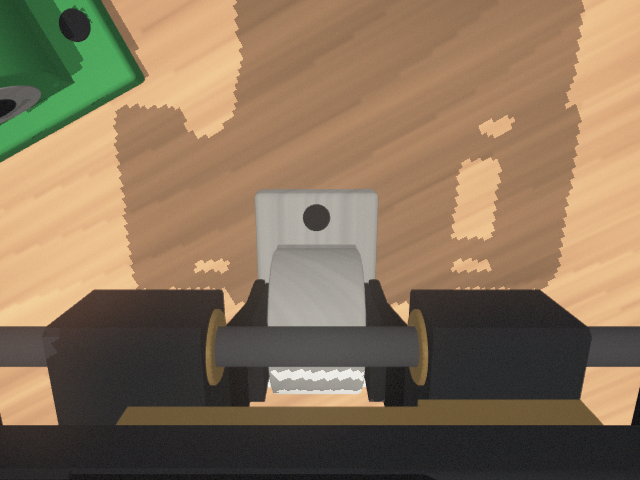

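The grip closed to 31.7 mm against the 32 mm hub, and the foot (hole at (316,217)) sits square below the jaws. I'll lift, move to a hover over the upper half, and look.

Run:
```python
from chute import *
import pickle
z=np.load('chute.npz');O,ex,ey,n=frame(z['O'],float(z['yaw']))
Rp=np.c_[ey,-n,np.cross(ey,-n)]
p=observe()['position']
servo_line([p[0],p[1],.29],velocity=.25)
s=observe();print(s['t'],s['wrist_force'],s['width'])
hov=O-.2*ex+.13*n; 
reach(hov,Rp)
servo_line(O-.2*ex+.075*n,velocity=.1)
s=observe();im=read_camera('wrist');cv2.imwrite('pics/w4.png',im[:,:,::-1])
pose=(s['position'],s['eef_rot']);pickle.dump(pose,open('w4.pkl','wb'))
d=s['position']-O;print(s['t'],d@ex,d@ey,d@n,s['wrist_force'],s['width'],(Rp.T@s['eef_rot']).round(3).tolist())
for nm in('top','scene'): cv2.imwrite(f'pics/{nm}4.png',read_camera(nm)[:,:,::-1])
a=cv2.imread('pics/scene4.png')[60:260,280:500];cv2.imwrite('pics/scene4c.png',cv2.resize(a,None,fx=3,fy=3,interpolation=2))
```

```text
6.9167 [-0.81597586 -0.75437143 -3.99624783] 0.36448868970779374
9.1667 -0.19980869495371842 1.0278506583629248e-05 0.07564218849143246 [-0.22360775 -0.79324588 -3.60690493] 0.37082452015706635 [[1.0, 0.0, 0.0], [-0.0, 1.0, 0.001], [-0.0, -0.001, 1.0]]
```

View pics/w4.png

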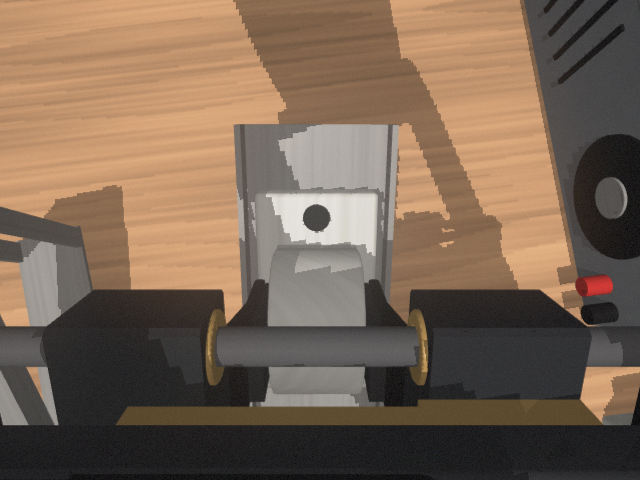

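View pics/scene4c.png

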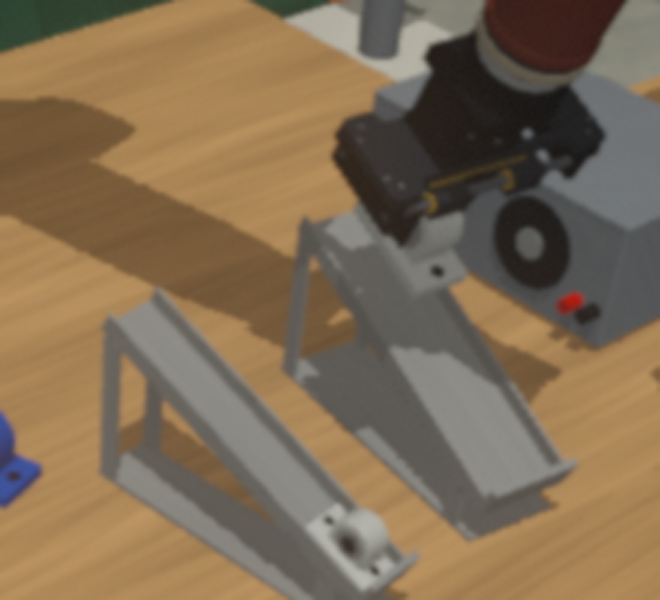

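The block hovers over the upper half, centred. The foot spans columns 255 to 377 (mid 316) and the rails' outer edges are at 236 and 399 at row 125 (mid 317.5), so the offset is under 1 mm and the edges are parallel. Now lower until contact.

Run:
```python
from chute import *
import pickle
z=np.load('chute.npz');O,ex,ey,n=frame(z['O'],float(z['yaw']))
pose=pickle.load(open('w4.pkl','rb'))
print('pred upper rail corners',proj('wrist',[O-.27*ex+.014*n-.04*ey,O-.27*ex+.014*n+.04*ey],pose).round(0).tolist())
h0=servo_line(O-.2*ex+.036*n,velocity=.05,max_force=6)
h1=None
if not h0: h1=servo_line(O-.2*ex+.0245*n,velocity=.015,max_force=4)
s=observe();d=s['position']-O;print(h0,h1,s['t'],d@ex,d@ey,d@n,s['wrist_force'],s['width'])
cv2.imwrite('pics/w5.png',read_camera('wrist')[:,:,::-1])
a=read_camera('scene')[60:260,280:500,::-1];cv2.imwrite('pics/scene5c.png',cv2.resize(a,None,fx=3,fy=3,interpolation=2))
```

```text
pred upper rail corners [[233.0, 125.0], [398.0, 125.0]]
False True 10.8167 -0.19983770317257973 1.1293879616174112e-06 0.027948715341877955 [1.66412168 0.22786457 5.20686956] 0.3656771101752855
```

View pics/w5.png

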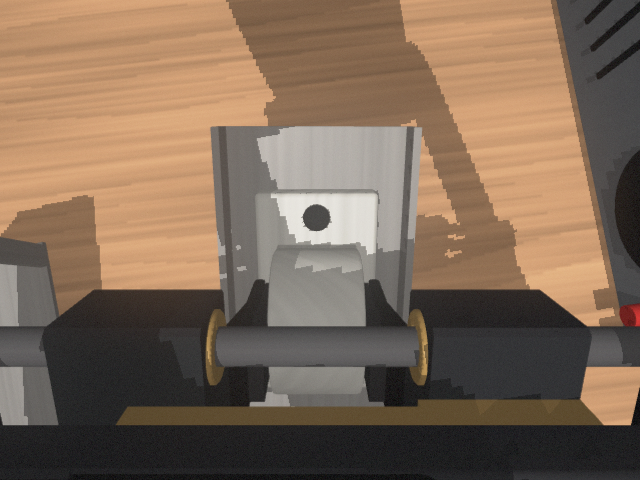

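View pics/scene5c.png

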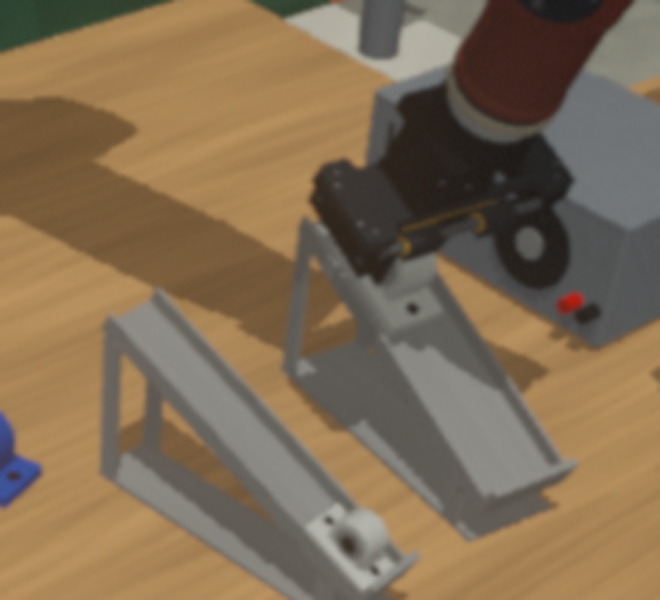

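Contact came at h = 27.9 mm (28.8 expected) with about 5 N. The block lies flat between the rails, foot at columns 255 to 377 and rails at about 226 to 408. Releasing.

Run:
```python
from chute import *
z=np.load('chute.npz');O,ex,ey,n=frame(z['O'],float(z['yaw']))
open_jaws(); sleep(.6)
s=observe();print(s['t'],s['wrist_force'],s['width'])
a=read_camera('scene')[60:260,280:500,::-1];cv2.imwrite('pics/scene6c.png',cv2.resize(a,None,fx=3,fy=3,interpolation=2))
cv2.imwrite('pics/w6.png',read_camera('wrist')[:,:,::-1])
```

```text
12.6417 [-0.14219677  0.91312259  0.18674556] 0.9992643685755477
```

View pics/scene6c.png

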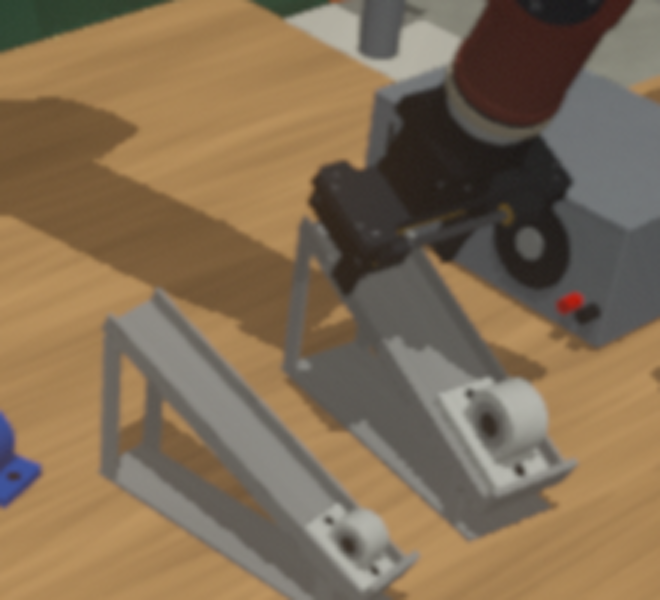

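The block slid down by itself and rests upright against the stop, hub at crop pixel (508,420). The seated small block is unchanged at (350,540). I'll retreat along the normal and verify.

Run:
```python
from chute import *
z=np.load('chute.npz');O,ex,ey,n=frame(z['O'],float(z['yaw']))
servo_line(O-.2*ex+.16*n,velocity=.15); sleep(.3)
s=observe();print(s['t'],s['wrist_force'])
t=read_camera('top')[:,:,::-1].copy();sc=read_camera('scene')[:,:,::-1].copy()
cv2.imwrite('pics/top7.png',t);cv2.imwrite('pics/scene7.png',sc)
b0=cv2.imread('pics/scene6c.png')
cv2.imwrite('pics/scene7c.png',cv2.resize(sc[160:290,370:490],None,fx=4,fy=4,interpolation=2))
# foot top corners predicted if home (x=-45)
pr=lambda nm:proj(nm,[O+(x)*ex+y*ey+.012*n for x,y in[(0,.025),(0,-.025),(-.09,-.025),(-.09,.025)]]).round(0).tolist()
print('pred top',pr('top'),'scene',pr('scene'))
for nm,im in(('top0',cv2.imread('pics/top0.png')),('top7',t)):
  m=cv2.inRange(cv2.cvtColor(im,cv2.COLOR_BGR2HSV),(0,0,110),(180,45,255))
  for c in cv2.findContours(m,cv2.RETR_EXTERNAL,cv2.CHAIN_APPROX_NONE)[0]:
    a=cv2.contourArea(c);r=cv2.minAreaRect(c)
    if 150<a<1500 and 140<r[0][1]<300:print(nm,a,np.round(r[0],1),np.round(r[1],1))
```

```text
14.0833 [-0.53642055 -0.53171053  1.05909105]
pred top [[173.0, 181.0], [195.0, 184.0], [186.0, 218.0], [163.0, 215.0]] scene [[464.0, 217.0], [447.0, 224.0], [425.0, 191.0], [443.0, 185.0]]
top0 233.0 [447.1 234.4] [15.  25.1]
top0 739.5 [357.1 239.8] [21.1 37.4]
top0 228.5 [255.  190.5] [23. 16.]
top0 290.0 [328.5 174.5] [19. 19.]
top0 335.5 [402.8 174.3] [14.1 68.6]
top7 354.5 [446.9 234.5] [15.1 25.5]
top7 349.0 [193.3 247.6] [ 8.4 82.9]
top7 206.5 [191.7 210.9] [ 5.6 48.1]
top7 340.5 [256.4 190.8] [23.3 19.9]
top7 303.5 [328.  174.5] [19. 20.]
top7 450.5 [401.7 172.2] [14.6 72.7]
top7 347.5 [ 71.8 163.5] [52.2 11.3]
```

View pics/scene7c.png

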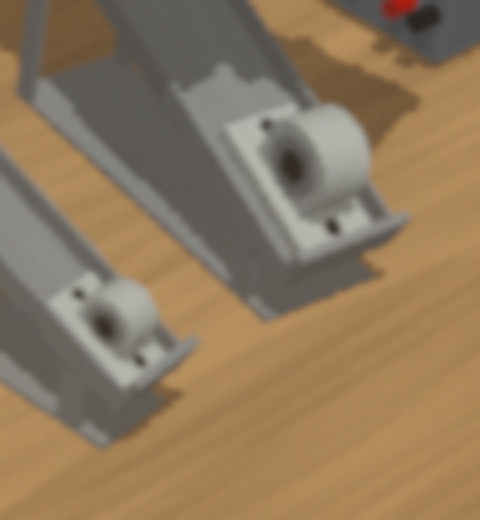

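View pics/top7.png

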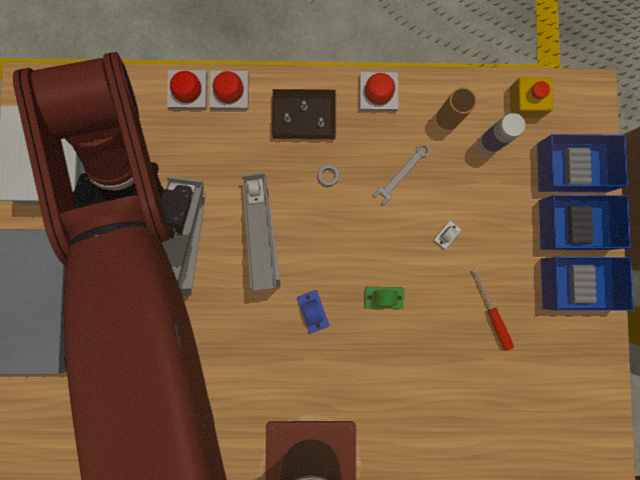

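The block is home. Its foot corners in the scene view are at (445,225) and (427,191), against predicted (447,224) and (425,191). The small block is still at (447,234) in the top view and the seated one at about (255,190). The arm is clear, so I'll hand in.

```bash
python3 -c "
from cell import *
print(sign_off(), observe()['t'])"
```

```text
the job is handed in; nothing more can be done
the job is handed in; nothing more can be done
```

I gripped the large aluminium block by its hub and set it down flat and lengthwise on the upper half of the wide chute (x ≈ -200 mm). When I let go, it slid down by itself and came to rest upright against the end stop.

**Final position:** its foot corners are within 2 px of where they should be at x = -45 mm. The top camera's view of the block was blocked by the arm, so this check uses the scene camera only.

**Other blocks:** the loose and seated small blocks and the green and blue look-alikes show no movement. Small changes in the seated block's outline (about 1.4 px) look like lighting.

**Robot:** it was clear of everything at hand-in, about 14 s in. Contact when setting the block down was about 5 N.

**Disagreement:** the top and wrist cameras differed by about 4 mm on the chute, and the scene camera by up to 7 mm. I used the wrist view, and the block was centred between the rails to under 1 mm.

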